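# Unfold the recipe tablet's kickstand and stand it on the cork mat

### The job

The small blue recipe tablet is parked upright in its white charging dock with its kickstand folded against its back. While it is still in the dock, swing the kickstand fully out by its red ball knob; then lift the tablet out and stand it in the middle of the cork mat, square to the mat, leaning back on its kickstand with the screen towards the robot's side. Do not knock the tomato tin, the spice jar or the mug.

Things in the scene. Friction and masses are not known exactly. Their poses are not given: they have to be found in the camera images.
- tablet_center (a point): Centre of the blue tablet (loose, about 0.32 kg): 12 mm thick along its x, 160 wide along its y, 96 high along its z. The screen looks along its -x. At the start it stands near upright in the dock (1.5 mm play front and back). Grip the middle of its top edge (48 mm up its z) across the 12 mm; the back is bare down to the hinge bar 42 mm below the top, and the knob is off to one side.
- tablet_bottom (a point): Middle of the tablet's rubber bottom edge (48 mm below tablet_center along the tablet's z, axes as tablet_center).
- kickstand (a joint): Hinge of the grey kickstand on the tablet's back, rad: 0 folded flat, 0.8 fully out, a firm stop. Friction (0.025 N m) keeps it where it is left. The axis runs along the tablet's y, 10 mm behind tablet_center (tablet x) and 6 mm above it (tablet z). The foot swings backwards and up. With it fully out the tablet stands leaning back 0.33 rad (19 degrees) from upright.
- knob (a point): Centre of the red ball knob, 20 mm in diameter, on a stem behind the kickstand, 45 mm to the tablet's +y side of its middle; folded, it lies 40 mm behind and 8 mm below the hinge axis. To unfold, lift the ball on its arc about the axis: in all 31 mm up and 6 mm towards the tablet. Gripped from above on its two sides along the tablet's y, it turns freely on its pin.
- stand_foot (a point): Middle of the kickstand's rubber foot, its free end, 52 mm from the hinge axis.
- dock: White charging dock, fixed: base 120 x 184 mm, 12 mm high; at each end of its y a cheek 54 mm high with a 15 mm wide slot, open at the top, holding the tablet's ends 32 mm deep. Origin under the slots' middle, on the worktop; x to the tablet's back, y along the slots. The tablet's bottom edge sits 22 mm above the worktop.
- mat: Cork mat, fixed to the worktop, 150 mm along its x, 220 mm along its y, 4 mm thick. Origin at the centre of its underside; its x points away from the robot's side.
- tomato_tin_c (a point): Centre of a tin with a tomato picture, 75 mm in diameter, 58 mm high, a bystander standing loose.
- yellow_jar_c (a point): Centre of a spice jar with a yellow cap, 45 mm in diameter, 100 mm high, a bystander standing loose.
- mug_c (a point): Centre (half-way up) of a white mug with a red inside, 89 x 120 mm with its handle, 98 mm high, a bystander standing loose.

How it is judged:
By the outcome, as a careful person would: the job done as asked, in the order asked, and still so for the second after the job is handed in, with the robot touching nothing.
It also fails if it takes over 51 s, if anything falls off the work surface, if the arm or the gripper's body presses on something with over 40 N, if the wrist force passes 120 N, or if a joint passes its speed limit or range.

### The arm

A 6-joint arm with a two-finger parallel gripper is mounted at the origin on a cart in front of the work surface, level with it; the furniture and walls round the work are solid. World frame = base frame: x ahead of the robot, y to its left, z up, the work surface at z = 0. Lengths are in m, angles in rad, forces in N, time in s.
With the tool pointing down it reaches from about 0.35 to 0.775 m from the base axis. Payload 5.5 kg.
Tool frame: the origin (TCP) lies where the fingers leave the gripper's body, on its centre line; the fingertips stand 73 mm ahead of it and the grasp point (between the pads) lies 54 mm ahead of it (pinch_z is the distance from the TCP to the grasp point, in m); z points along the fingers, y is the line along which they close (so a half turn about z gives the same grasp; the last joint's range is limited). The gripper opens to 85 mm and grips with 20 to 120 N. Pads are 22 mm wide; open, the fingers measure 114 mm over their backs; the gripper's body (76 mm by 85 mm) begins 54 mm behind the grasp point. The pads swing forward as they close: fully open they stand 13 mm farther back than shut.
Start: joints at [1.166, 0.313, 0.046, 1.304, 0, 1.431], TCP at [0.151, 0.555, 0.304] pointing down, gripper open.
Joint ranges: [-2.76, 2.76], [-0.86, 1.69], [-1.03, 1.26], [-2.2, 2.34], [-1.47, 1.5], [-3.14, 3.14]. Speed limits (rad/s): [2.57, 2.57, 3.14, 3.14, 3.14, 3.14].

### API

Orientations are given as a unit quaternion [w, x, y, z].
In Python, from rig import * gives the robot as it stands. The module is installed in compiled form; this text tells all that it offers. Calls block until the motion is done:
- move_pose(position, orientation): joint-space move of the TCP to a pose.
- move_straight(position, frame=None, v=0.15, stop_force=None): straight line of the TCP; frame=None keeps the orientation; v is the mean speed in m/s. With stop_force (N) it stops when the force on the tool has changed by that much, and returns True; else False.
- movej(angles): joint-space move.
- gripper_to(opening, f_grip=None): finger opening in m; f_grip is the grip in N (None keeps the last); returns when the fingers have stopped.
- dwell(seconds).
- inverse_kinematics(position, orientation): joint angles nearest the present ones, or None.
- read_state(): the state.
- get_image(name): name is "side" or "top" or "wrist"; returns a dict with "pixels" (400x640x3 uint8, red, green, blue), "vfov" (degrees; the focal length in pixels is half the picture's height over the tangent of half this angle, whatever the lens; pixels are square), "cx", "cy" (the principal point, pixels), "rvec" (rotation vector, rad) and "tvec" (3), from world to camera coordinates, as OpenCV has them. Camera axes: x right, y down, z forward; pixel columns grow to the right and rows downward; lengths in m; the calibration is good to about 2 mm. A picture is of the moment at which its call begins. There is no depth.
A pose or a line that the arm cannot do raises PlanningError and nothing moves.
- hand_in(): hands the job in; it is judged then, once.
The state is a dict: "t": time; "joint_positions": joint angles; "dq": joint speeds; "joint_torque": joint torques, N m; "ee_pos": TCP position; "eef_rot": TCP orientation; "ft_force": force on the tool from outside, world axes, zero at the start; "ft_torque": the same for the moment, N m; "opening": finger opening in m; "grip_force": force on a finger pad.
Only numpy, scipy, OpenCV 4.12 (cv2) and the standard library are available. Lean on these libraries where they do the work, as an engineer would, in place of code of your own. Each camera call takes 0.05 s, during which the arm holds its last target. There are 200 camera calls.

## Working session

There is one attempt and no reset: what is moved stays moved. The work goes in short steps, each a Python script; the robot and the scene stay as the last script left them, time stands still between calls to the robot, and variables do not carry over. Pictures are saved under pics/ and viewed, at most 10 in all, crops included, and the job is handed in when it is done.

```bash
mkdir -p pics; cat > h.py <<'E'
from rig import *
import numpy as np, cv2
from scipy.spatial.transform import Rotation as R
def K(im):
    f=im["pixels"].shape[0]/2/np.tan(np.radians(im["vfov"])/2)
    return np.array([[f,0,im["cx"]],[0,f,im["cy"]],[0,0,1.]])
def ray(im,uv):
    M=cv2.Rodrigues(np.array(im["rvec"],float))[0]; t=np.array(im["tvec"],float).ravel()
    d=M.T@np.linalg.inv(K(im))@np.array([uv[0],uv[1],1.])
    return -M.T@t, d/np.linalg.norm(d)
def onplane(im,uv,z):
    o,d=ray(im,uv); return o+d*(z-o[2])/d[2]
def proj(im,P):
    return cv2.projectPoints(np.atleast_2d(np.array(P,float)),np.array(im["rvec"],float),np.array(im["tvec"],float),K(im),None)[0].reshape(-1,2)
def tri(a,ua,b,ub):
    o1,d1=ray(a,ua);o2,d2=ray(b,ub)
    s=np.linalg.lstsq(np.c_[d1,-d2],o2-o1,rcond=None)[0]
    p,q=o1+d1*s[0],o2+d2*s[1]; return (p+q)/2,np.linalg.norm(p-q)
def save(im,n): cv2.imwrite("pics/"+n,im["pixels"][:,:,::-1])
E
python3 - <<'E'
from h import *
import pickle
d={}
for n in("side","top","wrist"):
    im=get_image(n);save(im,n+"0.png");d[n]=im;print(n,im["vfov"],ray(im,(320,200)))
pickle.dump(d,open("im0.pkl","wb"))
s=cv2.vconcat([cv2.imread("pics/side0.png")])
E
```

```text
side 47.54145615025694 (array([0.10661342, 1.27017715, 1.25493243]), array([ 0.25939846, -0.73446187, -0.62711897]))
top 47.49412537089981 (array([ 5.11280159e-01, -3.49981303e-04,  1.50174980e+00]), array([ 0.0635999 , -0.00322956, -0.99797025]))
wrist 69.63616331000136 (array([0.08846426, 0.57166468, 0.37351794]), array([ 0.25119792, -0.07784272, -0.96480056]))
```

View pics/top0.png

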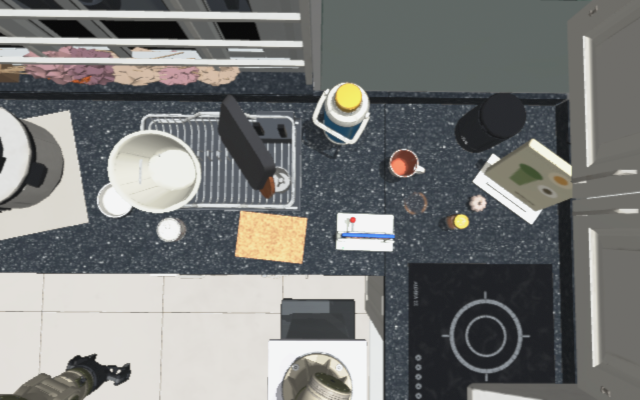

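View pics/side0.png

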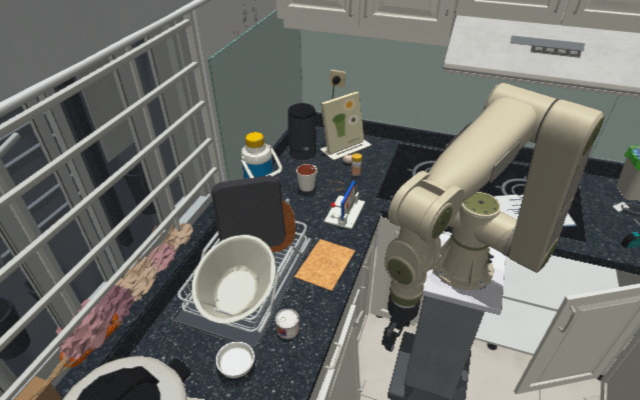

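The top view has image up = +x and left = +y. It shows the dock with the blue tablet around (365,233), the red knob at (352,219), the mat at (272,237), the tin at (169,229), the jar at (458,222) and the mug at (403,163).

```bash
cat > m.py <<'E'
from h import *
import pickle
d=pickle.load(open("im0.pkl","rb"))
def blob(im,lo,hi,box):
    hsv=cv2.cvtColor(im["pixels"],cv2.COLOR_RGB2HSV); m=cv2.inRange(hsv,lo,hi)
    x0,y0,x1,y1=box; z=np.zeros_like(m); z[y0:y1,x0:x1]=m[y0:y1,x0:x1]
    c=max(cv2.findContours(z,cv2.RETR_EXTERNAL,cv2.CHAIN_APPROX_NONE)[0],key=cv2.contourArea)
    return z,c
E
python3 - <<'E'
from m import *
np.set_printoptions(precision=4,suppress=True)
t,s=d["top"],d["side"]
def rect(im,lo,hi,box,z,n):
    m,c=blob(im,lo,hi,box); b=cv2.boxPoints(cv2.minAreaRect(c))
    P=np.array([onplane(im,u,z) for u in b]); print(n,cv2.contourArea(c),b.tolist(),"\n",P[:,:2].tolist(),"ctr",P.mean(0)); 
    e=[P[1]-P[0],P[2]-P[1]]
    for v in e: print("  len %.4f ang %.2f"%(np.linalg.norm(v),np.degrees(np.arctan2(v[1],v[0]))))
    return b.mean(0)
rect(t,(8,70,120),(25,255,255),(225,205,315,270),.004,"mat")
rect(t,(0,0,175),(180,50,255),(330,205,402,258),.012,"dock")
ub=rect(t,(100,120,60),(125,255,255),(330,205,402,258),.118,"blue")
def cen(im,box):
    a,c=blob(im,(0,150,120),(6,255,255),box); x,y,w,h=cv2.boundingRect(c); M=cv2.moments(c); print("red",x,y,w,h); return (x+w/2-.5,y+h/2-.5)
kt=cen(t,(340,210,365,228)); ks=cen(s,(328,190,350,215)); print(kt,ks,tri(t,kt,s,ks))
for n,u,z in(("tin",(169,229),.058),("jar",(458,222),.1),("mug",(403,163),.098)): print(n,onplane(t,u,z))
a=cv2.resize(t["pixels"][200:270,225:405],None,fx=4,fy=4,interpolation=cv2.INTER_CUBIC)
b=cv2.resize(s["pixels"][165:235,290:400],None,fx=4,fy=4,interpolation=cv2.INTER_CUBIC)
b=cv2.copyMakeBorder(b,0,0,0,a.shape[1]-b.shape[1],0)
cv2.imwrite("pics/c1.png",np.vstack([a,b])[:,:,::-1])
E
```

```text
mat 3037.0 [[234.338623046875, 256.11767578125], [239.337890625, 209.87435913085938], [307.1934814453125, 217.21011352539062], [302.1942138671875, 263.45343017578125]] 
 [[0.4200292559221242, 0.2727528881923761], [0.5713593822391636, 0.25976551273963694], [0.5495140797639485, 0.03636705902193045], [0.398207938597928, 0.050857066933795436]] ctr [0.4848 0.1549 0.004 ]
  len 0.1519 ang -4.91
  len 0.2245 ang -95.58
dock 1616.5 [[335.6573486328125, 248.909912109375], [337.0546875, 212.57904052734375], [394.04730224609375, 214.77105712890625], [392.64996337890625, 251.1019287109375]] 
 [[0.44689556819799836, -0.05791004582143931], [0.5654855424997473, -0.06152351662532414], [0.5602172306087886, -0.24878004484645402], [0.44150717329794664, -0.2441882029255936]] ctr [ 0.5035 -0.1531  0.012 ]
  len 0.1186 ang -1.75
  len 0.1873 ang -91.61
blue 131.0 [[341.9324645996094, 236.09461975097656], [342.0447082519531, 232.61436462402344], [394.0873107910156, 234.2931671142578], [393.9750671386719, 237.77342224121094]] 
 [[0.4903704817768413, -0.07255649898422593], [0.5009124297760618, -0.07282080775305673], [0.4973665018387035, -0.23121601277578896], [0.4868138424208096, -0.23087241983063495]] ctr [ 0.4939 -0.1519  0.118 ]
  len 0.0105 ang -1.44
  len 0.1584 ang -91.28
red 351 218 4 4
red 331 203 4 4
(352.5, 219.5) (332.5, 204.5) (array([ 0.5407, -0.1086,  0.0681]), np.float64(0.003064204593306777))
tin [0.5065 0.4705 0.058 ]
jar [ 0.537  -0.4322  0.1   ]
mug [ 0.7191 -0.2624  0.098 ]
```

View pics/c1.png

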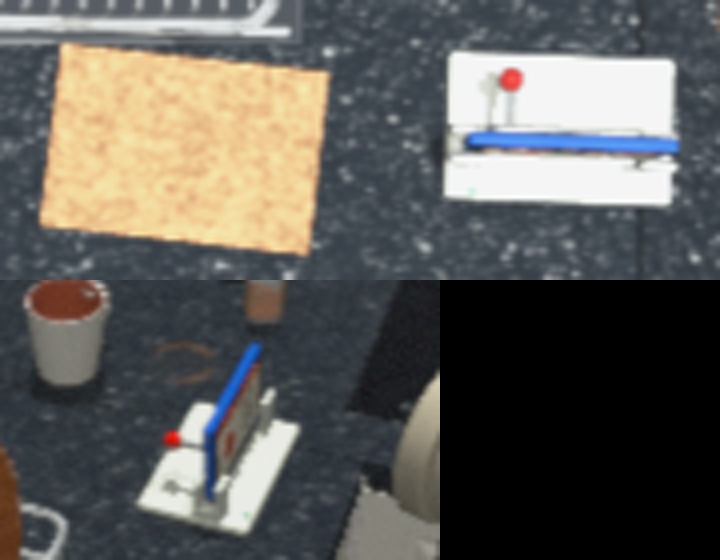

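The close crop shows the tablet upright with the knob on its +y, far side. Sizes match (mat 0.152 x 0.224, dock 0.119 x 0.187), and the knob triangulates at z = 0.068 as it should. Next I'll move above the knob, look again, and check how far the board in the rack is from the placing pose.

```bash
cat >> h.py <<'E'
PINCH=.054
def quat(yaw,lean=0,spin=0):
    # tool z = -tablet z for a tablet with given yaw and lean back; spin turns about tool z (spin=0: fingers close along tablet x)
    T=R.from_euler('z',yaw)*R.from_euler('y',lean)
    B=R.from_matrix(np.array([[0,1,0],[1,0,0],[0,0,-1.]]).T)  # tool x=tablet y, tool y=tablet x, z=-z
    q=(T*B*R.from_euler('z',spin)).as_quat(); return [q[3],q[0],q[1],q[2]]
def tcp(g,q):
    return list(np.array(g)-PINCH*R.from_quat([q[1],q[2],q[3],q[0]]).as_matrix()[:,2]*1)
def R_(q): return R.from_quat([q[1],q[2],q[3],q[0]])
E
python3 - <<'E'
from m import *
np.set_printoptions(precision=4,suppress=True)
print("board corner",tri(d["top"],(275,182),d["side"],(284,182)))
y=np.radians(-1.4)
for sp in (np.pi/2,-np.pi/2):
    q=quat(y,0,sp);print(sp,inverse_kinematics([.542,-.108,.304],q))
for sp in (0,np.pi):
    q=quat(y,0,sp);print(sp,inverse_kinematics([.494,-.152,.25],q)); q=quat(np.radians(-5.2),.33,sp); print(inverse_kinematics([.515,.155,.15],q),inverse_kinematics([.53,.155,.2],q))
q=quat(y,0,min((np.pi/2,-np.pi/2),key=lambda s:abs(inverse_kinematics([.542,-.108,.304],quat(y,0,s))[5])))
gripper_to(.045,30)
move_pose([.542,-.108,.304],q)
move_straight([.542,-.108,.22],v=.15)
w=get_image("wrist");save(w,"w1.png");t=get_image("top");print(proj(w,[.542,-.108,.068]))
m,c=blob(w,(0,150,90),(6,255,255),(0,0,640,400)); (u,v),r=cv2.minEnclosingCircle(c);print(u,v,r)
print("knob on z=.068",onplane(w,(u,v),.068), read_state()["t"])
m,c=blob(w,(100,120,60),(125,255,255),(0,0,640,400)); b=cv2.boxPoints(cv2.minAreaRect(c));print(b,cv2.contourArea(c))
E
```

```text
board corner (array([0.6392, 0.1164, 0.3155]), np.float64(0.013491686496286568))
1.5707963267948966 [-0.342   0.2696 -0.0132  1.288   0.      2.8241]
-1.5707963267948966 [-0.342   0.2696 -0.0132  1.288   0.     -0.3175]
0 [-0.4539  0.2244 -0.2067  1.1397  0.      1.1413]
[ 0.1147  0.5528 -0.0219  1.3196  0.0662  1.7654] [0.1119 0.5435 0.0924 1.4434 0.0653 1.7628]
3.141592653589793 [-0.4539  0.2244 -0.2067  1.1397  0.     -2.0003]
[ 0.1147  0.5528 -0.0219  1.3196  0.0662 -1.3761] [ 0.1119  0.5435  0.0924  1.4434  0.0653 -1.3788]
[[322.3969 203.3269]]
322.96875 203.53125 11.671463012695312
knob on z=.068 [ 0.5422 -0.1075  0.068 ] 4.15
[[116.9349 159.9589]
 [117.0571 130.0043]
 [381.0977 131.082 ]
 [380.9754 161.0366]] 4767.0
```

View pics/w1.png

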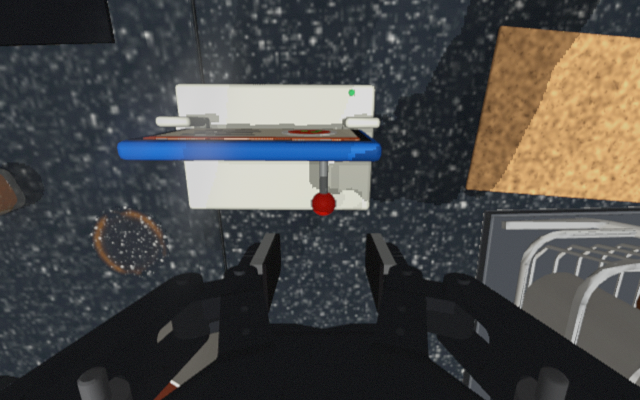

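The wrist view confirms the knob at pixel (323,203), which puts it at (0.542, -0.1075). Next: descend, grip it and swing it out.

```bash
python3 - <<'E'
from h import *
np.set_printoptions(precision=4,suppress=True)
print(move_straight([.542,-.1075,.125],v=.08,stop_force=6), read_state()["ee_pos"])
gripper_to(.0,25); s=read_state(); print(s["opening"],s["grip_force"],s["ft_force"])
if .014<s["opening"]<.024:
    p0=np.array(s["ee_pos"]); r=np.array([.040,-.008]); a=np.radians(-1.4)
    for th in np.append(np.arange(.1,.81,.1),.84):
        c,n=np.cos(th),np.sin(th); q=np.array([c*r[0]-n*r[1],n*r[0]+c*r[1]])-r
        hit=move_straight(list(p0+[q[0]*np.cos(a),q[0]*np.sin(a),q[1]]),v=.03,stop_force=5 if th>.7 else None)
        print(th,hit,read_state()["ft_force"])
    s=read_state();print(s["ee_pos"]-p0,s["opening"],s["t"])
    t=get_image("top");save(t,"t2.png"); sd=get_image("side"); im=cv2.resize(sd["pixels"][165:235,290:400],None,fx=6,fy=6,interpolation=cv2.INTER_CUBIC); cv2.imwrite("pics/c2.png",im[:,:,::-1])
E
```

```text
False [ 0.5424 -0.1076  0.1256]
0.018085599185597996 24.359596073627472 [0.3044 0.7218 0.3578]
0.1 False [ 0.3917 -0.2946 -0.2227]
0.2 False [-0.3467  0.0059  0.2239]
0.30000000000000004 False [0.0142 0.3885 0.1324]
0.4 False [-0.4311  0.1566 -0.6218]
0.5 False [0.2755 0.0591 0.0866]
0.6 False [-0.198   0.1719 -0.2702]
0.7000000000000001 False [-0.2209 -0.2132 -0.6124]
0.8 False [ 0.0171  0.1233 -1.8366]
0.84 False [ 0.1221 -0.3771 -1.0066]
[-0.0074  0.0002  0.0325] 0.017782298801996624 8.3833
```

View pics/c2.png

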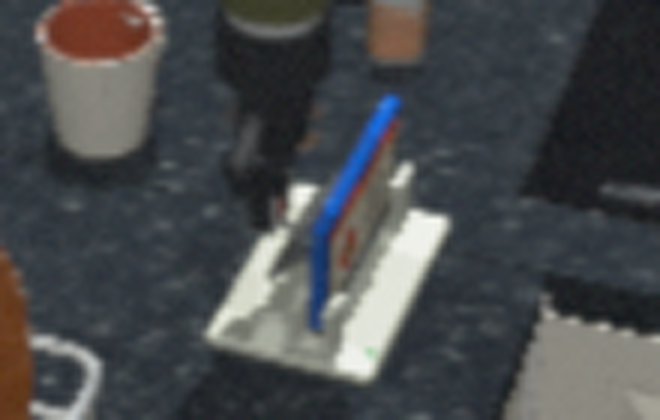

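The kickstand is seen swung out in the dock, with the gripper still on the knob. Next I'll nudge it against the stop, release, back off upward and check the knob and foot positions.

```bash
python3 - <<'E'
from m import *
np.set_printoptions(precision=4,suppress=True)
p=np.array(read_state()["ee_pos"])
print(move_straight(list(p+[-.001,0,.0012]),v=.02,stop_force=4),read_state()["ft_force"])
gripper_to(.045); 
move_straight(list(p+[0,0,.09]),v=.12)
w=get_image("wrist");save(w,"w2.png");t=get_image("top");s=get_image("side")
m,c=blob(w,(0,150,90),(6,255,255),(0,60,640,400)); (u,v),r=cv2.minEnclosingCircle(c);print(u,v,r)
print("knob z=.0993",onplane(w,(u,v),.0993),"expected x .5358")
m,c2=blob(s,(0,150,120),(6,255,255),(325,185,350,215));x,y,W,H=cv2.boundingRect(c2);print(x,y,W,H,tri(w,(u,v),s,(x+W/2-.5,y+H/2-.5)))
m,c=blob(w,(100,120,60),(125,255,255),(0,0,640,400)); b=cv2.boxPoints(cv2.minAreaRect(c));P=np.array([onplane(w,i,.118) for i in b]);print(b.tolist(),P,P.mean(0))
print(read_state()["t"])
E
```

```text
False [-1.0492 -0.9303 -1.087 ]
322.3045349121094 211.4093475341797 11.723527908325195
knob z=.0993 [ 0.5392 -0.1074  0.0993] expected x .5358
332 198 3 4 (array([ 0.5385, -0.1075,  0.0966]), np.float64(0.002961778875340128))
[[146.0, 137.0], [372.0, 137.0], [372.0, 171.0], [146.0, 171.0]] [[ 0.4775 -0.2256  0.118 ]
 [ 0.4812 -0.0722  0.118 ]
 [ 0.5046 -0.0718  0.118 ]
 [ 0.5007 -0.2299  0.118 ]] [ 0.491  -0.1499  0.118 ]
10.15
```

View pics/w2.png

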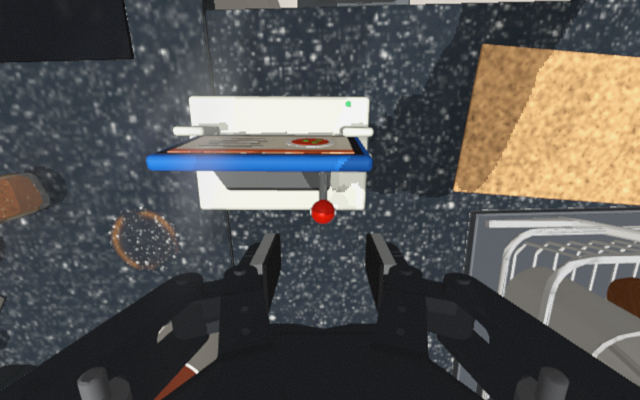

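The knob is now at pixel (322,211). It reads x = 0.5385 and z of about 0.097, which is roughly 0.73 rad rather than 0.8. The tablet probably pitched in its slot play and took up the last bit. I'll regrip and push along the arc until there is a clear stop force.

```bash
python3 - <<'E'
from m import *
np.set_printoptions(precision=4,suppress=True)
def look(tag):
    w=get_image("wrist");s=get_image("side");pickle.dump((w,s),open(tag+".pkl","wb"))
    m,c=blob(w,(0,150,90),(6,255,255),(0,60,640,400)); (u,v),r=cv2.minEnclosingCircle(c)
    m,c2=blob(s,(0,130,100),(8,255,255),(325,185,350,215)); M=cv2.moments(c2)
    hsv=cv2.cvtColor(w["pixels"],cv2.COLOR_RGB2HSV); bm=cv2.inRange(hsv,(100,120,60),(125,255,255))
    row=np.mean([np.where(bm[:,k])[0].max() for k in range(200,290)])
    e=onplane(w,(245,row+.5),.118)
    k=onplane(w,(u,v),.098); print(tag,"knob",k,"edge",e,"dx",k[0]-e[0],"side",M["m10"]/M["m00"],M["m01"]/M["m00"],tri(w,(u,v),s,(M["m10"]/M["m00"],M["m01"]/M["m00"])))
look("A")
p=np.array(read_state()["ee_pos"])
g=np.array([.5388,-.1075,.099+.054]); move_straight(list(g),v=.1)
gripper_to(0,35); s=read_state(); print(s["opening"],s["ft_force"])
g=np.array(s["ee_pos"])
for i in range(1,5):
    h=move_straight(list(g+np.array([-.57,0,.82])*.0015*i),v=.015,stop_force=4); f=read_state()["ft_force"]; print(i,h,f)
    if h or f[2]<-5: break
gripper_to(.045); move_straight(list(p),v=.12); look("B"); print(read_state()["t"])
s0=d["side"]; m,c2=blob(s0,(0,130,100),(8,255,255),(325,185,350,215)); M=cv2.moments(c2); print("start side",M["m10"]/M["m00"],M["m01"]/M["m00"],"shift pred",np.diff(proj(s0,[[.5422,-.1075,.068],[.5358,-.1075,.099]]),axis=0))
E
```

```text
A knob [ 0.5394 -0.1074  0.098 ] edge [ 0.5021 -0.1605  0.118 ] dx 0.0373639250738258 side 332.6944444444444 199.16666666666666 (array([ 0.5389, -0.1074,  0.0978]), np.float64(0.0010854539163125349))
0.017087192170700153 [ 1.2952 -0.1214  0.5872]
1 False [1.1562 0.702  0.1638]
2 False [ 0.2831  0.9759 -1.3484]
3 False [ 0.0149 -0.0052 -1.8496]
4 False [-0.7651  0.7448 -1.687 ]
B knob [ 0.5387 -0.1073  0.098 ] edge [ 0.5008 -0.1603  0.118 ] dx 0.037917971178070276 side 333.44444444444446 199.16666666666666 (array([ 0.5367, -0.1074,  0.099 ]), np.float64(0.0031980224958117007))
14.1083
start side 332.5777777777777 204.57777777777775 shift pred [[ 1.6238 -5.5594]]
```

The knob sits 37.9 mm behind the back face, against 37.6 expected at 0.8 rad, and further pulling didn't move it, so the kickstand is fully out. Next I'll grip the tablet's top edge and lift it, and crop the rack board in both views to check the clearance.

```bash
python3 - <<'E'
from m import *
np.set_printoptions(precision=4,suppress=True)
a=np.radians(-1.4)
q=quat(a,0,0)
p=np.array(read_state()["ee_pos"]); move_straight(list(p+[-.02,0,.06]),v=.2)
move_pose([.4945,-.152,.28],q)
move_straight([.4945,-.152,.157],v=.12,stop_force=8); print(read_state()["ee_pos"])
gripper_to(0,60); s=read_state(); print(s["opening"],s["ft_force"])
if s["opening"]>.009:
    move_straight([.4945,-.152,.20],v=.06); move_straight([.4945,-.152,.29],v=.15)
    s=read_state(); print(s["opening"],s["ft_force"],s["t"])
sd=get_image("side");pickle.dump(sd,open("C.pkl","wb"))
A=cv2.resize(d["top"]["pixels"][90:215,205:305],None,fx=4,fy=4,interpolation=cv2.INTER_CUBIC)
B=cv2.resize(sd["pixels"][130:255,210:400],None,fx=2.1,fy=2.1,interpolation=cv2.INTER_CUBIC)
B=cv2.resize(sd["pixels"][150:250,205:305],None,fx=4,fy=4,interpolation=cv2.INTER_CUBIC);C=cv2.resize(sd["pixels"][100:200,290:390],None,fx=4,fy=4)
B=cv2.copyMakeBorder(B,0,100,0,0,0)
cv2.imwrite("pics/c3.png",np.hstack([A,B])[:,:,::-1]);cv2.imwrite("pics/c4.png",sd["pixels"][:,:,::-1])
E
```

```text
[ 0.495  -0.1522  0.1577]
0.011244117291304907 [-12.8903  -1.2234  13.0868]
0.010898660053760407 [-0.4371  0.1878 -2.8533] 19.125
```

View pics/c3.png

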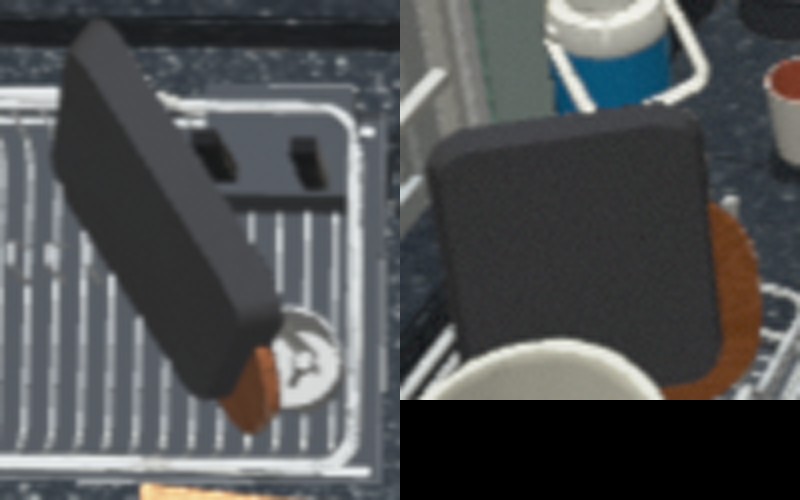

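View pics/c4.png

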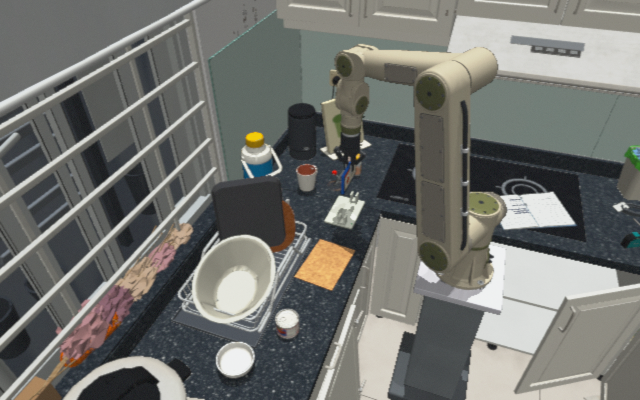

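The lift worked: the tablet hangs from the gripper, blue below it with the red knob at (334,173), and the sensor shows -2.9 N of weight. The board's near top corner is at (273,170) in the top view and (281,181) in the side view. Next I'll go leaned to a pose above the mat and check clearance.

```bash
python3 - <<'E'
from m import *
np.set_printoptions(precision=4,suppress=True)
print("board",tri(d["top"],(273,170),d["side"],(281,181)))
yaw=np.radians(-5.2); L=.28
q=quat(yaw,L,0); tz=-R_(q).as_matrix()[:,2]
C=np.array([.4848,.1549,0])+(R.from_euler('z',yaw).apply([-.006,0,0])); C[2]=.004+.0478
T=C+tz*.088
print("target TCP",T,tz)
move_pose(list(T+[0,0,.10]),q)
s=read_state();print(s["ft_force"],s["t"],s["opening"])
t=get_image("top");sd=get_image("side")
pickle.dump((t,sd),open("D.pkl","wb"))
A=cv2.resize(t["pixels"][120:320,200:400],(600,600))[:, :400];B=cv2.resize(sd["pixels"][100:300,205:405],(400,400));B=cv2.copyMakeBorder(B,0,200,0,0,0)
cv2.imwrite("pics/c5.png",np.hstack([A,B])[:,:,::-1])
E
```

```text
board (array([0.6607, 0.1185, 0.3173]), np.float64(0.007174184240579274))
target TCP [0.503  0.1532 0.1364] [ 0.2752 -0.025   0.9611]
[ 0.436  -0.2583 -2.4055] 20.3583 0.01112197542624261
```

View pics/c5.png

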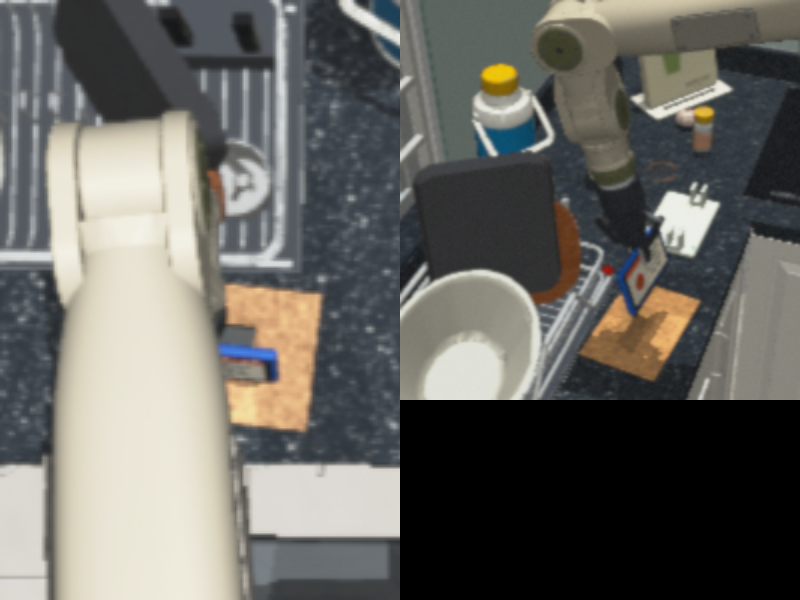

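The tablet hangs leaned over the mat with the knob at the back and the screen facing the robot, and the wrist is clear of the board. Next: lower to contact, release and back off along the tablet's axis.

```bash
python3 - <<'E'
from m import *
np.set_printoptions(precision=4,suppress=True)
s=read_state(); P=np.array(s["ee_pos"]); 
move_straight(list(P-[0,0,.085]),v=.1)
print(move_straight(list(P-[0,0,.108]),v=.025,stop_force=3)); s=read_state(); print(s["ee_pos"],s["ft_force"])
gripper_to(.030); dwell(.4)
tz=-R_(s["eef_rot"]).as_matrix()[:,2]; p=np.array(s["ee_pos"])
move_straight(list(p+tz*.07),v=.08)
w=get_image("wrist");save(w,"w3.png")
move_pose([.33,.30,.36],quat(np.radians(-5.2),0,0))
print(read_state()["t"])
t=get_image("top");sd=get_image("side");pickle.dump((t,sd),open("E.pkl","wb"))
A=cv2.resize(t["pixels"][195:275,220:320],(500,400),interpolation=cv2.INTER_CUBIC);B=cv2.resize(sd["pixels"][200:300,280:380],(300,300),interpolation=cv2.INTER_CUBIC);B=cv2.copyMakeBorder(B,0,100,0,0,0)
cv2.imwrite("pics/c6.png",np.hstack([A,B])[:,:,::-1])
m,c=blob(t,(100,120,40),(125,255,255),(220,195,320,275)); b=cv2.boxPoints(cv2.minAreaRect(c)); zt=.004+.0473+.048*.946
Q=np.array([onplane(t,i,zt) for i in b]);print(Q,Q.mean(0),cv2.minAreaRect(c))
m,c=blob(t,(0,150,100),(6,255,255),(220,195,320,275)); x,y,W,H=cv2.boundingRect(c); print("knob",x,y,W,H,onplane(t,(x+W/2-.5,y+H/2-.5),.0677))
E
```

```text
True
[0.5031 0.152  0.1342] [ 0.5807 -0.1548  5.4519]
25.0333
[[0.4971 0.2298 0.0967]
 [0.5241 0.2242 0.0967]
 [0.4906 0.0711 0.0967]
 [0.4637 0.0769 0.0967]] [0.4939 0.1505 0.0967] ((269.1531982421875, 234.1497039794922), (50.88914489746094, 8.995966911315918), 12.907408714294434)
knob 254 218 6 6 [0.5359 0.1941 0.0677]
```

View pics/c6.png

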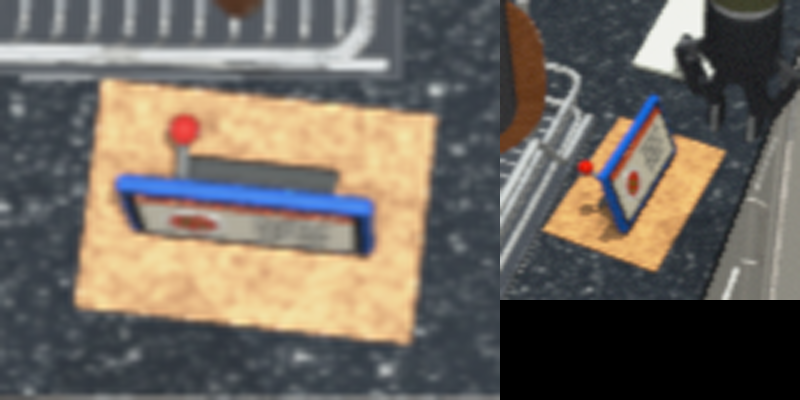

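The tablet stands leaning on its kickstand, screen towards the robot, roughly centred on the mat. I'll check squareness with edge fits for both the mat and the tablet's top edge.

```bash
python3 - <<'E'
from m import *
np.set_printoptions(precision=4,suppress=True)
t,s=pickle.load(open("E.pkl","rb"))
def up(im,lo,hi,cols,y0,y1,z,last=False):
    hsv=cv2.cvtColor(im["pixels"],cv2.COLOR_RGB2HSV);m=cv2.inRange(hsv,lo,hi);P=[]
    for c in cols:
        r=np.where(m[y0:y1,c])[0]
        if len(r): P.append(onplane(im,(c,(r.max() if last else r.min())+y0+(.5 if last else -.5)),z))
    P=np.array(P); k=cv2.fitLine(P[:,:2].astype(np.float32),cv2.DIST_HUBER,0,.01,.01).ravel()
    return np.degrees(np.arctan2(-k[0],k[1])) , P.mean(0)
cork=((8,70,100),(25,255,255))
print("mat far",up(d["top"],*cork,range(243,303),205,270,.004))
print("mat near",up(d["top"],*cork,range(239,299),205,270,.004,True))
print("tablet top",up(t,(100,120,60),(125,255,255),range(246,293),215,250,.0967))
print("tablet start",up(d["top"],(100,120,60),(125,255,255),range(345,392),215,250,.118))
w=cv2.imread("pics/w3.png")
m,c=blob(d["top"],*cork,(225,205,315,270));M=cv2.moments(c);print("mat centroid",onplane(d["top"],(M["m10"]/M["m00"],M["m01"]/M["m00"]),.004))
E
```

```text
mat far (np.float32(-5.3697834), array([0.5603, 0.1506, 0.004 ]))
mat near (np.float32(-5.793678), array([0.4091, 0.1611, 0.004 ]))
tablet top (np.float32(-5.113043), array([0.5009, 0.1511, 0.0967]))
tablet start (np.float32(-1.7037812), array([ 0.4993, -0.1518,  0.118 ]))
mat centroid [0.4842 0.1548 0.004 ]
```

```bash
python3 -c "
from rig import *
print(hand_in())"
```

```text
the job is handed in; nothing more can be done
None
```

I handed the job in at about 25 s of robot time: I swung the kickstand fully out in the dock, and the tablet now stands on the mat, leaning back on it with the screen towards the robot, about 5 mm from the centre and within about 0.5° of square; I kept clear of the tin, jar and mug.

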